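# Hold a video module on the programming probes

### The job

Load the green module with the red finned heat sink flat into the pocket of the programming jig, its brass aerial socket lying in the notch on the handle side, and let go of it. Then pull the jig's spring-return slide out by its black bar handle until the pointer stands on the red mark, not beyond it, so that the spring probes press on the module, and finish while still holding the slide there by its handle. Leave everything else on the bench undisturbed.

Things in the scene. Friction and masses are not known exactly. Their poses are not given: they have to be found in the camera images.
- jig: Programming jig fixed to the bench: aluminium base plate 200 (x) x 184 (y) mm, its top 16 mm above the bench; in its middle a black nest 90 mm wide, top 32.5 mm above the bench. Nothing on it is higher than 55 mm. Origin: middle of the underside, on the bench. Its -x axis is the way the handle is pulled (roughly towards the robot), z up.
- nest (a point): Middle of the pocket floor, 26 mm above the bench, axes as the jig's. A loaded module has its origin here (up to 4 mm to +x) and its axes along these. Pocket 39 mm wide in y, walls 6.5 mm high, flared 45 degrees above 3 mm; 54 mm long in x, from a front stop 25 mm to -x (6.5 mm high, 12 mm notch in its middle for the socket) to two rear lips 3 mm high.
- module: Module to load: dark case with green board, 50 (x) x 36 (y) x 6 mm; on top a red finned heat sink 30 (x) x 24 (y) mm, centred 2 mm to -x of the middle, 6 to 22 mm above the underside. Brass aerial socket, 6 mm thick, sticks 12 mm out of its -x end; gold contacts at its +x end. Origin: middle of the 50 x 36 mm underside, z up. About 60 g; grip the sink across its 24 mm.
- slide (a joint): Travel of the pull slide in m: 0 = home, grows as the handle is pulled to the jig's -x; pointer on the mark at 0.030; end stop at 0.037. A spring draws it home: 3 N at 0, 7.5 N at the mark, and the probes add about 4 N there with a module loaded. Let go, it springs home.
- handle_grip (a point): Middle of the black bar handle, on its axis, 46 mm above the bench; axes as the jig's; moves with the slide. The round bar is 14 mm thick and 130 mm long along y, held at both ends, with free space under it down to the bench and about 48 mm (more when pulled) between it and the base plate.
- pointer (a point): Tip of the black pointer on the +y end of the blue crosshead, over the white scale strip on the base plate; it moves with the slide.
- mark (a point): The red mark line across the white scale strip. The slide is on the mark when the pointer is level with it along the jig's x (at rest the pointer is 30 mm to +x of it).
- probes: Row of six brass spring probes on the blue crosshead, pointing to the jig's -x, 29 mm above the bench; at home their tips are 52 mm to +x of nest. On being pulled they first push the module lightly against the front stop, then give (up to 7.5 mm, 3 mm at the mark). Origin: the jig's origin, carried along.
- done_module: Bystander: finished module of the same outline, 50 x 36 mm, but with a blue board, a bright case and a flat silver shield instead of a finned heat sink, 12 mm high. Origin at the middle of its underside. Leave it where it lies.
- battery: Bystander: yellow battery pack 105 x 55 x 19 mm, origin at the middle of its underside.
- receiver: Bystander: dark metal receiver box 62 x 82 x 18 mm with a red display, origin at the middle of its underside.
- earbud_case: Bystander: white rounded earbud case 46 x 60 x 22 mm, origin at the middle of its underside.
- aerial_socket (a point): Free end of the module's brass aerial socket, 37 mm to -x of the module's origin, 3.4 mm above its underside. In the loaded module it points out through the notch, to the jig's -x.
Things that resemble listed ones, but are neither listed nor needed, are in the scene too. Several things look just like the module: the one meant starts nearest to the robot's base.

How it is judged:
By the outcome, as a careful person would: the job done as asked, in the order asked, and still so for the second after the job is handed in, while the arm keeps its last pose, push and grip.
It also fails if it takes over 58 s, if anything falls off the work surface, if the arm or the gripper's body presses on something with over 40 N, if the wrist force passes 120 N, or if a joint passes its speed limit or range.

### The arm

A 7-joint arm with a two-finger parallel gripper is mounted at the origin on the work surface. World frame = base frame: x ahead of the robot, y to its left, z up, the work surface at z = 0. Lengths are in m, angles in rad, forces in N, time in s.
With the tool pointing down it reaches from about 0.375 to 0.925 m from the base axis. Payload 3.1 kg.
Tool frame: the origin (TCP) lies at the very end of the fingers, on their centre line; the grasp point (between the pads) lies behind it (manip.grip_depth is the z of the grasp point in the tool frame, in m); z points along the fingers, y is the direction in which the jaws open and shut (so a half turn about z gives the same grasp; the last joint's range is limited). The gripper opens to 85 mm and grips with 20 to 120 N. Pads are 22 mm wide; open, the fingers measure 114 mm over their backs; the gripper's body (76 mm by 85 mm) begins 54 mm behind the grasp point. The pads swing forward as they close: fully open they stand 13 mm farther back than shut.
Start: joints at [1.2, 0.383, 0.044, 1.598, -0.018, 1.161, -0.05], TCP at [0.175, -0.626, 0.231] pointing down, gripper open.
Joint ranges: [-2.61, 2.61], [-0.41, 2.15], [-1.48, 1.57], [0, 2.5], [-1.57, 4.71], [0.05, 1.97], [-2.85, 2.85]. Speed limits (rad/s): [2.79, 2.79, 3.14, 3.14, 3.14, 3.14, 3.14].

### API

Orientations are given as [roll, pitch, yaw] about the fixed x, y, z axes, in that order (R = Rz(yaw) Ry(pitch) Rx(roll)).
In Python, from plant import manip, eyes gives the robot as it stands.
- The arm moves only by the tool servo_tool, never from a script. Its argument "plan" is text: rows parted by semicolons, each of 6 numbers parted by spaces: the shift along the tool's x, y, z in units of 25 mm (1.0 is 25 mm), then the turn, a rotation vector about the tool's x, y, z in rad. A call has 1 to 8 rows; each row is the pose to reach, as a shift and turn from the pose commanded when the call began, along the tool's axes at that moment; what a row does not reach only later rows make up. A row lasts 1/12 s, in which the tool goes at most 41.7 mm and 7.16 degrees, less where a joint would pass 70% of its speed; a pose out of reach is approached as far as the arm can. A call with a gripper value outside its range is refused whole. "jaw" is the closure, from -1 (fully open) to 1 (shut), set as the call begins (left out, the last holds). The fingers move at their own pace and stop on an object; "force" is the grip in N (left out, the last holds). Time passes only in rows, so rows that repeat a pose let the fingers close. It gives the time, the measured TCP pose, the force and the opening at its end, in the units of the state.
- manip.read_state(): the state, without advancing time (a new reading comes with each control period).
- eyes.get_image(name): name is "scene" or "top" or "wrist"; returns the picture (480x640x3 uint8, red, green, blue); there is no depth.
- eyes.camera_model(name): a dict with "fov_y" (degrees; the focal length in pixels is half the picture's height over the tangent of half this angle, whatever the lens; pixels are square), "cx", "cy" (the principal point, pixels), "view" (4x4, takes a point from world to camera coordinates). Camera axes: x right, y down, z forward; pixel columns grow to the right and rows downward; lengths in m; the calibration is good to about 2 mm. A picture is of the moment at which its call begins: read the wrist's pose just before it. camera_model takes no time and is no camera call; for the wrist camera it gives the pose at the moment of the call.
- manip.close_job(): hands the job in, once; it reports no verdict.
The state is a dict: "time_s": time; "joint_pos": joint angles; "joint_velocities": joint speeds; "joint_efforts": joint torques, N m; "tool_pos": TCP position; "ee_rot": TCP orientation; "wrist_force": force on the tool from outside, world axes, zero at the start; "torque": the same for the moment, N m; "opening": finger opening in m.
Only numpy, scipy, OpenCV 4.12 (cv2) and the standard library are available. Lean on these libraries where they do the work, as an engineer would, in place of code of your own. Each camera call takes 0.05 s, during which the arm holds its last target. There are 200 camera calls.

## Working session

There is one attempt and no reset: what is moved stays moved. The work goes in short steps, Python scripts to look and compute and a tool call to move; the robot and the scene stay as the last step left them, time stands still between calls to the robot, and variables do not carry over. Pictures are saved under pics/ and viewed, about 8 in all and at most 12, crops included, and the job is handed in when it is done.

Besides the shell and the picture viewer there is one more tool, called after "Request:" in YAML: its name, and indented under it one key for each argument. servo_tool: Moves the arm, as the interface text tells. Its arguments: {"type":"object","properties":{"plan":{"type":"string"},"jaw":{"type":"number"},"force":{"type":"number"}},"required":["plan"]}

```bash
ls; mkdir -p pics
python3 - <<'E'
from plant import manip, eyes
import cv2
print(manip.read_state()); print(manip.grip_depth)
for n in ("top","scene"):
    print(n,eyes.camera_model(n)); cv2.imwrite(f"pics/{n}0.png",eyes.get_image(n)[:,:,::-1])
E
```

```text
pics
{'time_s': 0.0, 'joint_pos': array([ 1.2002041 ,  0.3838902 ,  0.04379268,  1.59958658, -0.01790147,
        1.16122686, -0.04990907]), 'joint_velocities': array([-0.00078475, -0.00043364, -0.00075957, -0.0009154 ,  0.0003004 ,
        0.00059141, -0.00129316]), 'joint_efforts': array([ 2.10611674e-04, -4.33465433e+01,  1.02419872e+00, -2.49513817e+01,
        1.05785407e-02,  1.11680260e-02,  1.23570470e-05]), 'tool_pos': array([ 0.17488322, -0.62503287,  0.22984504]), 'ee_rot': array([-3.13887663e+00,  1.31544488e-04,  2.72900598e-01]), 'wrist_force': array([-0.28121351,  0.30270101,  0.67583002]), 'torque': array([ 0.00445089,  0.01637041, -0.00742592]), 'opening': 0.08551035650605039}
-0.0187
top {'fov_y': 44.193694430376965, 'cx': 321.76965154712366, 'cy': 243.94695073514535, 'view': array([[ 0.03562443, -0.99935353,  0.00484052, -0.07165548],
       [-0.97856603, -0.03586563, -0.20278607,  0.6114975 ],
       [ 0.20282858,  0.00248737, -0.9792111 ,  1.25224245],
       [ 0.        ,  0.        ,  0.        ,  1.        ]])}
scene {'fov_y': 54.78048637607444, 'cx': 320.28611905426675, 'cy': 238.58196112169037, 'view': array([[-0.81940839,  0.57315935,  0.00763184,  0.51101163],
       [ 0.45595852,  0.6598072 , -0.59729079, -0.21773039],
       [-0.34737835, -0.48594529, -0.80198844,  1.22208564],
       [ 0.        ,  0.        ,  0.        ,  1.        ]])}
```

View pics/top0.png

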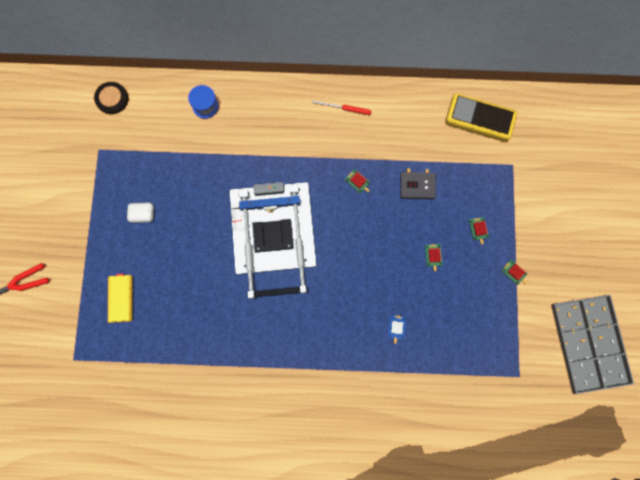

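View pics/scene0.png

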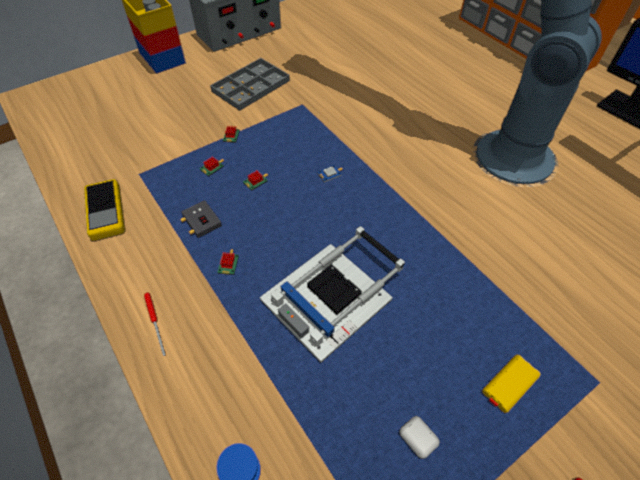

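The top view shows four red-sink modules at about (358,181), (434,256), (480,229) and (515,272). The jig nest is at about (273,235), and the handle bar runs from (250,295) to (303,290).

```bash
cat > h.py <<'E'
from plant import manip, eyes
import cv2, numpy as np
from scipy.spatial.transform import Rotation as R
def ray(m,u,v,z):
    V=m["view"]; f=240/np.tan(np.radians(m["fov_y"])/2)
    d=V[:3,:3].T@np.array([(u-m["cx"])/f,(v-m["cy"])/f,1]); c=-V[:3,:3].T@V[:3,3]
    return c+d*(z-c[2])/d[2]
def proj(m,p):
    V=m["view"]; f=240/np.tan(np.radians(m["fov_y"])/2)
    q=V[:3,:3]@np.asarray(p)+V[:3,3]; return f*q[:2]/q[2]+[m["cx"],m["cy"]]
def crop(img,u0,v0,u1,v1,k,name):
    cv2.imwrite("pics/"+name,cv2.resize(np.ascontiguousarray(img[v0:v1,u0:u1,::-1]),None,fx=k,fy=k,interpolation=cv2.INTER_CUBIC))
def delta(pos,rpy,pos0=None,rpy0=None):
    "shift (25mm units) and rotvec in the current tool axes for a target TCP"
    s=manip.read_state(); p0=s["tool_pos"] if pos0 is None else np.array(pos0); r0=s["ee_rot"] if rpy0 is None else rpy0
    A=R.from_euler("xyz",r0); B=R.from_euler("xyz",rpy)
    return np.round(A.inv().apply(np.array(pos)-p0)/.025,3),np.round((A.inv()*B).as_rotvec(),4)
E
python3 - <<'E'
from h import *
m=eyes.camera_model("top")
for p in [(358,181),(434,256),(480,229),(515,272)]:
    w=ray(m,*p,.02); print(p,w.round(3),np.hypot(*w[:2]).round(3))
for p in [(273,235)]: print("nest",ray(m,*p,.03).round(3))
for p in [(250,295),(303,290)]: print("handle",ray(m,*p,.046).round(3))
a=eyes.get_image("top")
A=cv2.resize(a[165:305,220:325],None,fx=4,fy=4,interpolation=cv2.INTER_CUBIC)
B=cv2.resize(a[240:310,410:475],None,fx=4,fy=4,interpolation=cv2.INTER_CUBIC)
C=cv2.resize(a[240:310,485:550],None,fx=4,fy=4,interpolation=cv2.INTER_CUBIC)
cv2.imwrite("pics/c1.png",np.hstack([A,np.vstack([B,C])])[:,:,::-1])
E
```

```text
(358, 181) [ 0.777 -0.129  0.02 ] 0.787
(434, 256) [ 0.604 -0.307  0.02 ] 0.678
(480, 229) [ 0.671 -0.414  0.02 ] 0.789
(515, 272) [ 0.573 -0.492  0.02 ] 0.756
nest [0.637 0.063 0.03 ]
handle [0.496 0.105 0.046]
handle [ 0.511 -0.012  0.046]
```

View pics/c1.png

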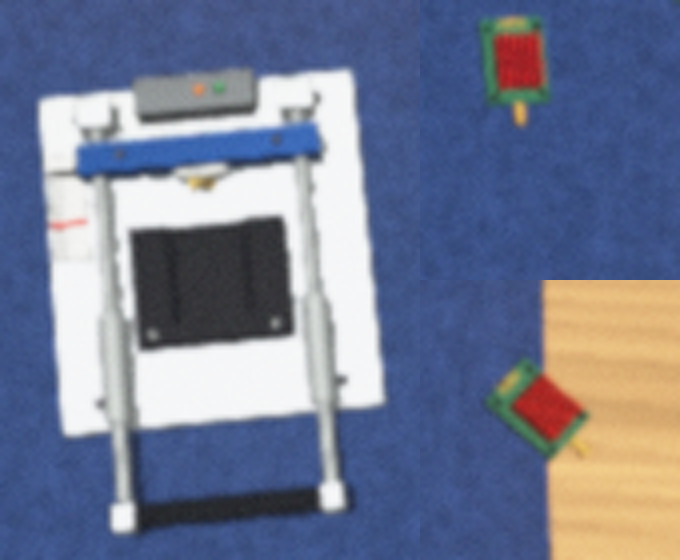

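The nearest module is the one at pixel (434,256), 0.678 m from the base. Its socket already points to −x. The jig is yawed about 7°, and the pointer and red mark are at its upper left.

Run:
```python
from h import *
m=eyes.camera_model("top")
def P(u,v,z,o=(0,0)): return ray(m,o[0]+u/4,o[1]+v/4,z)
o=(410-105,240)
print("tip",P(521,122,.004,o),"sinkc",P(519,62,.022,o))
J=(220,165)
pts=[P(40,98,.016,J),P(352,70,.016,J),P(384,403,.016,J),P(65,436,.016,J)]
for p in pts: print(p.round(4))
print("mean",np.mean(pts,0))
print(delta([.604,-.307,.17],[np.pi,0,0.0]))
```

```text
tip [ 0.57294335 -0.31322529  0.004     ] sinkc [ 0.60463409 -0.30871475  0.022     ]
[0.746  0.1706 0.016 ]
[ 0.7699 -0.0117  0.016 ]
[ 0.572 -0.038  0.016]
[0.5463 0.143  0.016 ]
mean [0.65856157 0.06596041 0.016     ]
(array([19.96 , -7.629,  2.42 ]), array([-0.002 ,  0.0004,  0.2729]))
```

Request:
servo_tool:
  plan: "20 -7.6 2.4 0 0 0.27;20 -7.6 2.4 0 0 0.27;20 -7.6 2.4 0 0 0.27;20 -7.6 2.4 0 0 0.27;20 -7.6 2.4 0 0 0.27;20 -7.6 2.4 0 0 0.27;20 -7.6 2.4 0 0 0.27;20 -7.6 2.4 0 0 0.27"
  jaw: -1

```text
time_s: 0.82
tool_pos: [0.4412, -0.4288, 0.1939]
ee_rot: [-3.141, 0.0, 0.003]
wrist_force: [0.2, -0.6, -0.3]
opening: 0.0853
```

Run:
```python
from h import *
print(delta([.604,-.307,.17],[np.pi,0,0.0]))
```

```text
(array([ 6.527, -4.855,  0.954]), array([-0.0002,  0.0004,  0.0026]))
```

Request:
servo_tool:
  plan: "6.5 -4.8 0.95 0 0 0;6.5 -4.8 0.95 0 0 0;6.5 -4.8 0.95 0 0 0;6.5 -4.8 0.95 0 0 0;6.5 -4.8 0.95 0 0 0;6.5 -4.8 0.95 0 0 0;6.5 -4.8 0.95 0 0 0"

```text
time_s: 1.4
tool_pos: [0.6048, -0.3048, 0.1694]
ee_rot: [-3.139, 0.0, 0.011]
wrist_force: [-1.3, -0.9, 0.3]
opening: 0.0853
```

Run:
```python
from h import *
import pickle
s=manip.read_state(); print(s["tool_pos"],s["ee_rot"])
m=eyes.camera_model("wrist"); pickle.dump(m,open("w1.pkl","wb")); print(m)
a=eyes.get_image("wrist"); cv2.imwrite("pics/w1.png",a[:,:,::-1])
for z in (0,.022): print(proj(m,[.604,-.307,z]))
```

```text
[ 0.60477777 -0.30482409  0.16939395] [-3.13854934e+00  3.02427502e-04  1.06855003e-02]
{'fov_y': 68.35039706518378, 'cx': 316.80674522617585, 'cy': 239.93506641868308, 'view': array([[ 1.00521482e-02, -9.99941501e-01, -3.99355334e-03,
        -3.10869659e-01],
       [-9.52282671e-01, -1.07912580e-02,  3.05026661e-01,
         5.51042206e-01],
       [-3.05051913e-01,  7.36818445e-04, -9.52335439e-01,
         5.06592633e-01],
       [ 0.00000000e+00,  0.00000000e+00,  0.00000000e+00,
         1.00000000e+00]])}
[319.20326117 217.08393178]
[319.26686231 223.37049296]
```

View pics/w1.png

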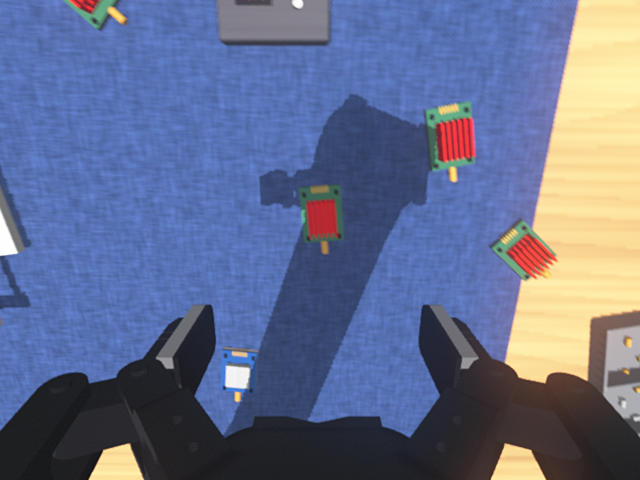

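The wrist view shows the module at about (321,215) with its socket tip at (325,253). The gold contacts are at the top, so the socket points to −x.

Run:
```python
from h import *
import pickle
m=pickle.load(open("w1.pkl","rb")); a=cv2.imread("pics/w1.png")
crop(a[:,:,::-1],290,170,360,265,6,"c2.png")
```

```text
(no output)
```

View pics/c2.png

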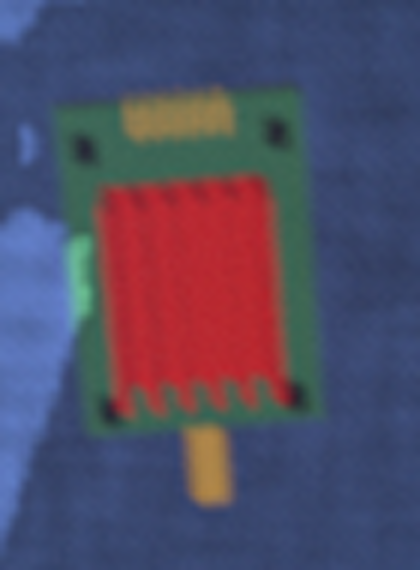

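Run:
```python
from h import *
import pickle
m=pickle.load(open("w1.pkl","rb"))
c=lambda u,v,z: ray(m,290+u/6,170+v/6,z)[:2]
q=np.array([c(58,105,.006),c(299,90,.006),c(322,412,.006),c(86,433,.006)])
print(q.round(4),[np.linalg.norm(q[i]-q[(i+1)%4]).round(4) for i in range(4)])
ctr=q.mean(0); ax=(q[0]+q[1]-q[2]-q[3])/2; ay=(q[0]+q[3]-q[1]-q[2])/2
print("ctr",ctr,"yaw",np.arctan2(ax[1],ax[0]),np.arctan2(-ay[0],ay[1]))
tip=c(210,503,.0034); print("tip",tip,np.linalg.norm(tip-ctr),np.arctan2(*(ctr-tip)[::-1]))
```

```text
[[ 0.6318 -0.2896]
 [ 0.6344 -0.3245]
 [ 0.5855 -0.3295]
 [ 0.5818 -0.2937]] [np.float64(0.035), np.float64(0.0491), np.float64(0.036), np.float64(0.0502)]
ctr [ 0.60837119 -0.30933136] yaw 0.09057631770923133 0.08899838322129296
tip [ 0.56968982 -0.31280867] 0.03883735320898482 0.08965525246661125
```

Run:
```python
from h import *
s=manip.read_state(); print(s["tool_pos"],s["ee_rot"])
for z in (.06,.008): print(delta([.6064,-.3095,z],[np.pi,0,.09]))
```

```text
[ 0.60268934 -0.30825908  0.16961893] [-3.14078054e+00  1.46229130e-03  6.07622986e-03]
(array([0.155, 0.054, 4.384]), array([-0.0009,  0.0014, -0.0839]))
(array([0.158, 0.056, 6.464]), array([-0.0009,  0.0014, -0.0839]))
```

Request:
servo_tool:
  plan: "0.15 0.05 4.4 0 0 -0.084;0.15 0.05 4.4 0 0 -0.084;0.15 0.05 4.4 0 0 -0.084;0.15 0.05 4.4 0 0 -0.084;0.15 0.05 4.4 0 0 -0.084;0.15 0.05 4.4 0 0 -0.084"

```text
time_s: 1.95
tool_pos: [0.6064, -0.3134, 0.0626]
ee_rot: [3.139, -0.002, 0.085]
wrist_force: [0.4, -0.8, 0.4]
opening: 0.0852
```

Run:
```python
from h import *
s=manip.read_state(); print(s["tool_pos"],s["ee_rot"],s["joint_velocities"].round(3))
print(delta([.6064,-.3095,.0085],[np.pi,0,.09]))
```

```text
[ 0.60641738 -0.31341791  0.06261767] [ 3.13931896e+00 -2.18453542e-03  8.45846821e-02] [-0.007 -0.029 -0.011 -0.033 -0.    -0.005 -0.   ]
(array([ 0.008, -0.161,  2.164]), array([ 0.0023, -0.0022, -0.0054]))
```

Request:
servo_tool:
  plan: "0 -0.14 2.0 0 0 0;0 -0.14 2.0 0 0 0;0 -0.14 2.0 0 0 0;0 -0.14 2.0 0 0 0;0 -0.14 2.0 0 0 0;0 -0.14 2.0 0 0 0"

```text
time_s: 2.45
tool_pos: [0.6078, -0.3089, 0.0136]
ee_rot: [3.139, -0.004, 0.086]
wrist_force: [0.3, -0.1, 0.9]
opening: 0.0857
```

Run:
```python
from h import *
s=manip.read_state(); print(s["tool_pos"],s["ee_rot"],s["joint_velocities"].round(3))
print(delta([.6064,-.3095,.0085],[np.pi,0,.09]))
```

```text
[ 0.60777937 -0.30894579  0.01360212] [ 3.13891944 -0.00434002  0.08646696] [ 0.001  0.004  0.     0.008 -0.001 -0.001  0.   ]
(array([-0.058,  0.017,  0.204]), array([ 0.0027, -0.0043, -0.0035]))
```

Request:
servo_tool:
  plan: "-0.05 0.015 0.2 0 0 0;-0.05 0.015 0.2 0 0 0;-0.05 0.015 0.2 0 0 0"

```text
time_s: 2.7
tool_pos: [0.6042, -0.3084, 0.0057]
ee_rot: [3.142, 0.0, 0.087]
wrist_force: [0.2, -0.1, -0.5]
opening: 0.0853
```

Request:
servo_tool:
  plan: "0 0 0 0 0 0;0 0 0 0 0 0;0 0 0 0 0 0;0 0 0 0 0 0;0 0 0 0 0 0;0 0 0 0 0 0;0 0 0 0 0 0;0 0 0 0 0 0"
  jaw: 1
  force: 30

```text
time_s: 3.37
tool_pos: [0.6053, -0.3083, 0.0063]
ee_rot: [3.141, -0.002, 0.087]
wrist_force: [0.8, 0.5, 2.7]
opening: 0.023
```

Request:
servo_tool:
  plan: "0 0 -1 0 0 0;0 0 -2.5 0 0 0;0 0 -4 0 0 0;0 0 -5.5 0 0 0;0 0 -5.5 0 0 0;0 0 -5.5 0 0 0"

```text
time_s: 3.87
tool_pos: [0.6066, -0.3093, 0.1467]
ee_rot: [3.138, -0.006, 0.087]
wrist_force: [0.3, -0.9, -0.8]
opening: 0.0235
```

Run:
```python
from h import *
s=manip.read_state(); print(s["tool_pos"],s["ee_rot"],s["opening"],s["wrist_force"])
m=eyes.camera_model("wrist")
a=eyes.get_image("wrist"); cv2.imwrite("pics/w2.png",a[:,:,::-1])
print(delta([.6566,.066,.145],[np.pi,0,.134]))
```

```text
[ 0.6066415  -0.30926485  0.14673776] [ 3.13805925 -0.00592128  0.08663297] 0.02354290035094601 [ 0.29510667 -0.90738599 -0.75198684]
(array([  3.369, -14.739,  -0.057]), array([ 0.0008, -0.0009, -0.0473]))
```

View pics/w2.png

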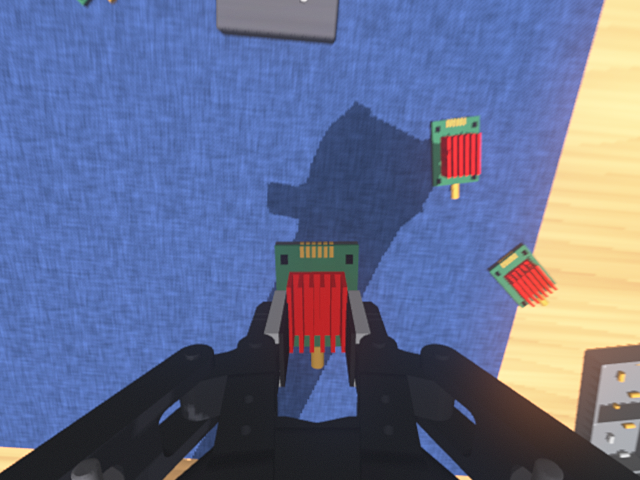

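The module is held square. Its rear board corners are at (276,242) and (358,242), and the socket is at (318,360). Next I'll go just short of the jig to measure the nest.

Request:
servo_tool:
  plan: "1 -14.7 -0.4 0 0 -0.047;1 -14.7 -0.4 0 0 -0.047;1 -14.7 -0.4 0 0 -0.047;1 -14.7 -0.4 0 0 -0.047;1 -14.7 -0.4 0 0 -0.047;1 -14.7 -0.4 0 0 -0.047;1 -14.7 -0.4 0 0 -0.047;1 -14.7 -0.4 0 0 -0.047"

```text
time_s: 4.58
tool_pos: [0.5954, 0.0266, 0.1492]
ee_rot: [-3.141, 0.006, 0.134]
wrist_force: [0.1, -0.3, -0.8]
opening: 0.0234
```

Run:
```python
from h import *
print(delta([.58,.056,.155],[np.pi,0,.134]))
```

```text
(array([-0.456, -1.247, -0.228]), array([-0.0003,  0.0056, -0.0002]))
```

Request:
servo_tool:
  plan: "-0.8 -0.4 -0.2 0 0 0;-0.8 -0.4 -0.2 0 0 0;-0.8 -0.4 -0.2 0 0 0;-0.8 -0.4 -0.2 0 0 0;-0.8 -0.4 -0.2 0 0 0;-0.8 -0.4 -0.2 0 0 0"

```text
time_s: 5.08
tool_pos: [0.5771, 0.0304, 0.1563]
ee_rot: [3.141, 0.001, 0.131]
wrist_force: [-0.4, -0.1, -1.0]
opening: 0.0237
```

Run:
```python
from h import *
import pickle
s=manip.read_state(); print(s["tool_pos"],s["ee_rot"])
m=eyes.camera_model("wrist"); pickle.dump((m,s),open("w3.pkl","wb"))
a=eyes.get_image("wrist"); cv2.imwrite("pics/w3.png",a[:,:,::-1]); crop(a,140,20,540,320,2,"w3c.png")
```

```text
[0.5771129  0.03035108 0.15626824] [3.14121046e+00 1.18900090e-03 1.30851496e-01]
```

View pics/w3c.png

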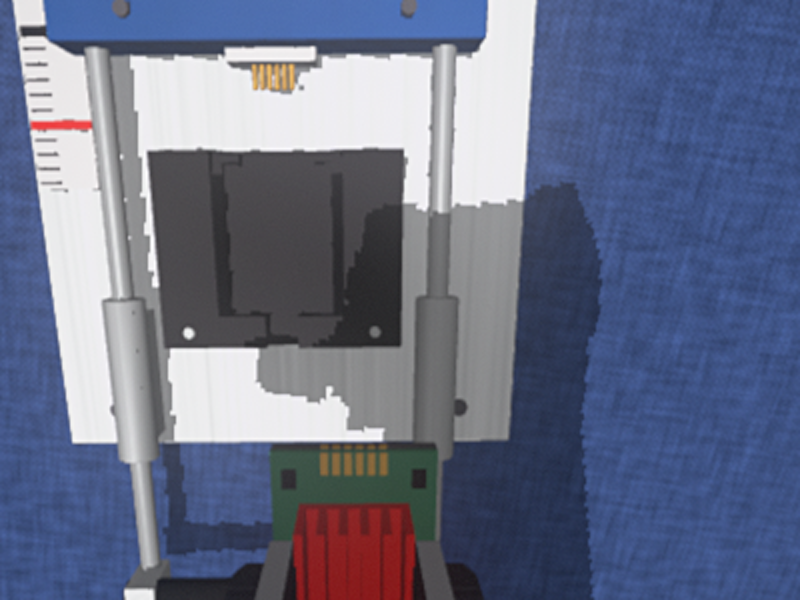

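The view shows the nest top corners at crop (149,152), (404,150), (401,347) and (165,348). The front stop edge is at v≈314, with its notch at u≈268–300. The red mark is at (62,125) and the pointer at (33,30).

Run:
```python
from h import *
import pickle
m,s=pickle.load(open("w3.pkl","rb"))
c=lambda u,v,z: ray(m,140+u/2,20+v/2,z)[:2]
q=np.array([c(149,152,.0325),c(404,150,.0325),c(401,347,.0325),c(165,348,.0325)])
print(q.round(4),[np.linalg.norm(q[i]-q[(i+1)%4]).round(4) for i in range(4)])
ax=(q[0]+q[1]-q[2]-q[3])/2; ay=(q[0]+q[3]-q[1]-q[2])/2
print("ctr",q.mean(0),"yaw",np.arctan2(ax[1],ax[0]),np.arctan2(-ay[0],ay[1]))
# plate corners front
f=[c(73,442,.016),c(509,440,.016)]; d=f[0]-f[1]; print("plate front",f,np.linalg.norm(d),np.arctan2(-d[0],d[1]))
Y=.134; r=np.array([[np.cos(Y),np.sin(Y)],[-np.sin(Y),np.cos(Y)]]); o=np.array([.6586,.066])
J=lambda u,v,z:(r@(c(u,v,z)-o)*1000).round(1)
for n,u,v,z in [("nestTL",149,152,.0325),("TR",404,150,.0325),("BR",401,347,.0325),("BL",165,348,.0325),("stopL",220,314,.0325),("notchl",268,330,.0325),("notchr",300,344,.0325),("wallLtop",212,165,.0325),("wallLbot",218,300,.0325),("wallRtop",343,180,.0325),("wallRbot",343,300,.0325),("plateFL",73,442,.016),("plateFR",509,440,.016),("probeTL",254,90,.029),("probeTR",294,90,.029),("mark",62,125,.018),("screwL",189,333,.0325),("screwR",375,332,.0325)]: print(n,J(u,v,z))
p=s["tool_pos"]; print("tool in jig",(r@(p[:2]-o)*1000).round(1))
for u,v in[(272,447),(436,445)]: print("board edge",J(u,v,p[2]-.0003))
```

```text
[[0.665  0.1138]
 [0.6773 0.0251]
 [0.6082 0.0156]
 [0.5961 0.1049]] [np.float64(0.0896), np.float64(0.0697), np.float64(0.09), np.float64(0.0694)]
ctr [0.63666604 0.06485098] yaw 0.13262082949144371 0.1360335681598134
plate front [array([0.54739755, 0.1454443 ]), array([ 0.57221601, -0.0369395 ])] 0.18406467365161397 0.13524748482564355
nestTL [12.7 46.5]
TR [ 13.1 -43.1]
BR [-56.7 -43.2]
BL [-56.7  46.8]
stopL [-43.9  25.1]
notchl [-50.    7.3]
notchr [-55.4  -4.7]
wallLtop [ 8.4 24.7]
wallLbot [-38.7  25.5]
wallRtop [  3.2 -21.6]
wallRbot [-38.9 -21.2]
plateFL [-99.6  93.6]
plateFR [-99.4 -90.5]
probeTL [32.9  9.2]
probeTR [32.8 -4.7]
mark [23.2 81.5]
screwL [-51.   37.3]
screwR [-50.9 -33.2]
tool in jig [-85.5 -24.4]
board edge [-55.7  -7.7]
board edge [-55.3 -42.8]
```

Sizes check out: the nest is 90 mm wide and the plate 184 mm. The front stop and the probes both put the nest point at jig x ≈ −19. I'll approach above it, allowing for the camera-to-tool offset seen on the held module.

```bash
cat >> h.py <<'E'
Y=.1345; O=np.array([.6586,.066]); RJ=np.array([[np.cos(Y),np.sin(Y)],[-np.sin(Y),np.cos(Y)]])
W=lambda x,y:O+RJ.T@np.array([x,y])/1000
J=lambda p:(RJ@(np.asarray(p)[:2]-O)*1000).round(1)
E
python3 - <<'E'
from h import *
s=manip.read_state(); print(s["tool_pos"],J(s["tool_pos"]))
print(delta([*W(-22,2.6),.085],[np.pi,0,Y]))
E
```

```text
[0.57723657 0.03057912 0.15652388] [-85.4 -24.2]
(array([ 2.534, -1.081,  2.859]), array([ 0.0002,  0.0008, -0.0035]))
```

Request:
servo_tool:
  plan: "2.53 -1.08 0 0 0 -0.0035;2.53 -1.08 0 0 0 -0.0035;2.53 -1.08 1 0 0 -0.0035;2.53 -1.08 2 0 0 -0.0035;2.53 -1.08 2.85 0 0 -0.0035;2.53 -1.08 2.85 0 0 -0.0035;2.53 -1.08 2.85 0 0 -0.0035;2.53 -1.08 2.85 0 0 -0.0035"

```text
time_s: 5.8
tool_pos: [0.6372, 0.067, 0.087]
ee_rot: [-3.142, -0.002, 0.136]
wrist_force: [0.5, 0.0, -0.5]
opening: 0.0236
```

Run:
```python
from h import *
import pickle
s=manip.read_state(); print(s["tool_pos"],s["ee_rot"],J(s["tool_pos"]))
m=eyes.camera_model("wrist"); pickle.dump((m,s),open("w4.pkl","wb"))
a=eyes.get_image("wrist"); cv2.imwrite("pics/w4.png",a[:,:,::-1]); crop(a,120,130,520,430,2,"w4c.png")
```

```text
[0.63720383 0.06698087 0.08698357] [-3.14158496e+00 -1.82775147e-03  1.36218776e-01] [-21.1   3.8]
```

View pics/w4c.png

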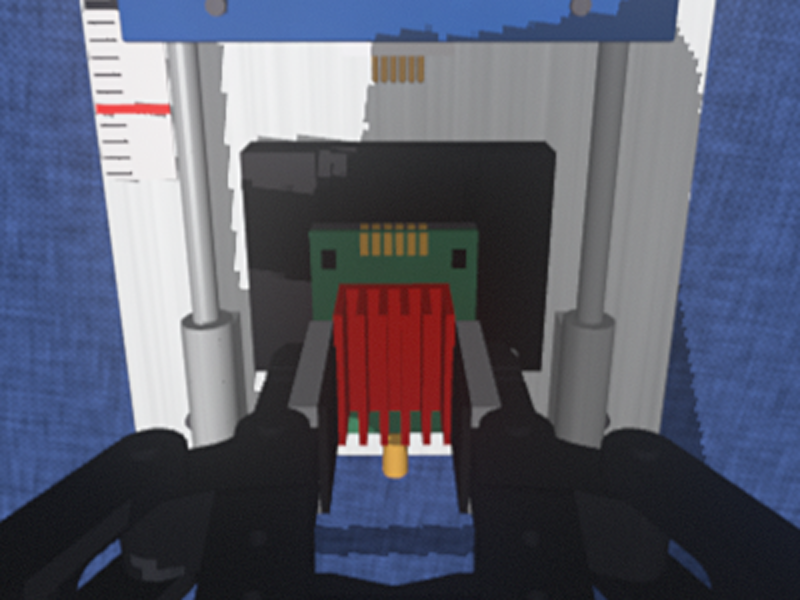

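Run:
```python
from h import *
import pickle
m,s=pickle.load(open("w4.pkl","rb"))
c=lambda u,v,z: J(ray(m,120+u/2,130+v/2,z))
z=s["tool_pos"][2]
print("tool",J(s["tool_pos"]))
for n,u,v,h in [("nestL",244,230,.0325),("nestR",549,230,.0325),("nestFL",253,368,.0325),("nestFR",541,370,.0325),("BL",243,148,.0325),("BR",554,148,.0325),("probeL",373,81,.029),("probeR",424,81,.029),("mark",100,109,.018),
 ("boardL",309,232,z-.0003),("boardR",477,230,z-.0003),("boardback",393,229,z-.0003),("socketL",384,477,z-.0029),("socketR",407,477,z-.0029)]: print(n,c(u,v,h))
```

```text
tool [-21.1   3.8]
nestL [-10.1  47.6]
nestR [-10.  -42.6]
nestFL [-56.   47.6]
nestFR [-56.6 -43.3]
BL [14.6 46.3]
BR [ 14.7 -42.4]
probeL [33.1  9.2]
probeR [33.1 -5.2]
mark [23.4 91.8]
boardL [ 7.6 21.5]
boardR [  8.1 -14.6]
boardback [8.3 3.4]
socketL [-57.    5.6]
socketR [-57.   -0.1]
```

In this view the module centre is at jig y ≈ 3.4 against the nest's 2.2, and x matches at about +1.7 inside its 0–4 window. I'll shift y by 1.2 mm and descend.

Request:
servo_tool:
  plan: "0 0.05 0.6 0 0 0;0 0.05 1.1 0 0 0;0 0.05 1.6 0 0 0;0 0.05 1.6 0 0 0;0 0.05 1.6 0 0 0;0 0.05 1.6 0 0 0"

```text
time_s: 6.35
tool_pos: [0.6365, 0.0664, 0.0462]
ee_rot: [-3.141, -0.0, 0.137]
wrist_force: [1.1, -0.1, -0.6]
opening: 0.0234
```

Run:
```python
from h import *
s=manip.read_state(); print(s["tool_pos"],s["ee_rot"],J(s["tool_pos"]),s["joint_velocities"].round(3))
print(delta([*W(-21,2.6),.034],[np.pi,0,Y]))
```

```text
[0.63651994 0.06637271 0.04616389] [-3.14146535e+00 -4.30585215e-04  1.37484226e-01] [-21.8   3.3] [-0.    -0.01  -0.003 -0.012  0.001 -0.002  0.001]
(array([0.033, 0.029, 0.487]), array([-0.0001, -0.0004,  0.003 ]))
```

Request:
servo_tool:
  plan: "0.03 0.03 0.1 0 0 0.003;0.03 0.03 0.2 0 0 0.003;0.03 0.03 0.3 0 0 0.003;0.03 0.03 0.4 0 0 0.003;0.03 0.03 0.48 0 0 0.003;0.03 0.03 0.48 0 0 0.003;0.03 0.03 0.48 0 0 0.003;0.03 0.03 0.48 0 0 0.003"

```text
time_s: 7.02
tool_pos: [0.6371, 0.0656, 0.0339]
ee_rot: [-3.142, -0.0, 0.134]
wrist_force: [1.2, 0.1, -0.9]
opening: 0.0233
```

Run:
```python
from h import *
import pickle
s=manip.read_state(); print(s["tool_pos"],s["ee_rot"],J(s["tool_pos"]),s["wrist_force"],s["torque"])
m=eyes.camera_model("wrist"); pickle.dump((m,s),open("w5.pkl","wb"))
a=eyes.get_image("wrist"); cv2.imwrite("pics/w5.png",a[:,:,::-1]); crop(a,190,130,450,330,3,"w5c.png")
```

```text
[0.63714624 0.06555784 0.03390027] [-3.14155374e+00 -3.00938423e-05  1.34328162e-01] [-21.3   2.4] [ 1.21276079  0.08576395 -0.93278874] [-0.03345839  0.03686193  0.02474799]
```

View pics/w5c.png

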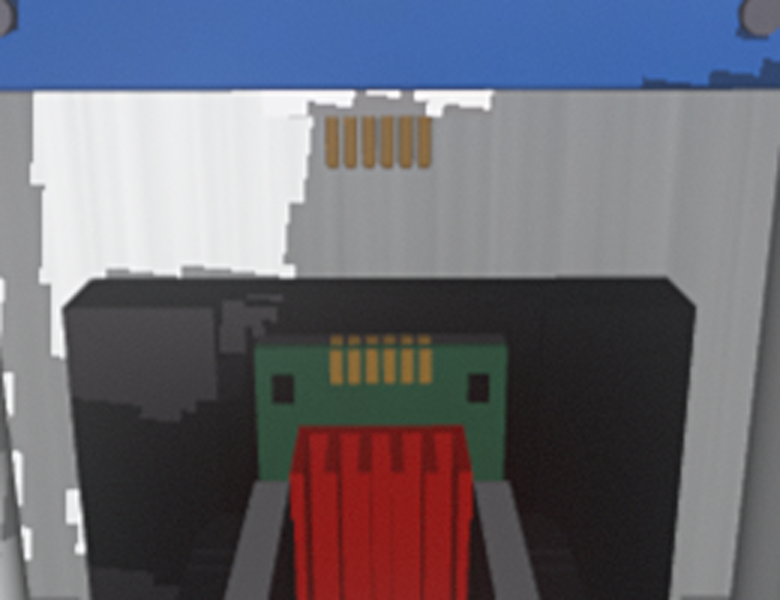

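Contacts and probes line up (u≈381 against 379), and there is no contact force. I'll lower about 1.2 mm more, then open only part way because of the guide rods.

Request:
servo_tool:
  plan: "0 0 0.05 0 0 0;0 0 0.05 0 0 0;0 0 0.05 0 0 0"

```text
time_s: 7.32
tool_pos: [0.6371, 0.0656, 0.0326]
ee_rot: [-3.142, 0.0, 0.134]
wrist_force: [-0.3, 0.5, -0.1]
opening: 0.023
```

Request:
servo_tool:
  plan: "0 0 0 0 0 0;0 0 0 0 0 0;0 0 0 0 0 0;0 0 0 0 0 0"
  jaw: 0.15

```text
time_s: 7.65
tool_pos: [0.6373, 0.0656, 0.0328]
ee_rot: [-3.142, -0.0, 0.134]
wrist_force: [-0.1, 0.6, 1.0]
opening: 0.0362
```

Request:
servo_tool:
  plan: "0 0 -1 0 0 0;0 0 -2 0 0 0;0 0 -4 0 0 0;-2.4 0 -5 0 0 0;-3 0 -5.6 0 0 0;-3 0 -5.6 0 0 0;-3 0 -5.6 0 0 0;-3 0 -5.6 0 0 0"

```text
time_s: 8.32
tool_pos: [0.5633, 0.0554, 0.173]
ee_rot: [3.141, -0.002, 0.134]
wrist_force: [-0.1, 0.6, 0.1]
opening: 0.0364
```

Run:
```python
from h import *
import pickle
s=manip.read_state(); print(s["tool_pos"],s["ee_rot"],J(s["tool_pos"]))
print("handle from top",J([.5035,.0465]))
m=eyes.camera_model("wrist"); pickle.dump((m,s),open("w6.pkl","wb"))
a=eyes.get_image("wrist"); cv2.imwrite("pics/w6.png",a[:,:,::-1]); crop(a,120,30,460,430,1.5,"w6c.png")
```

```text
[0.56331221 0.05540196 0.17300704] [ 3.14128144e+00 -1.80521238e-03  1.34218352e-01] [-95.8   2.3]
handle from top [-156.3    1.5]
```

View pics/w6c.png

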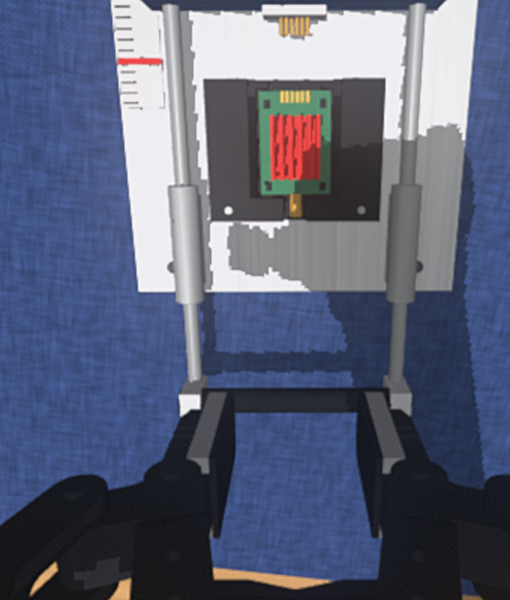

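The module sits square in the pocket with its socket at (295,205) in the notch. The probes are clear at (295,28), and the bar handle is at about (295,400) in the crop.

Run:
```python
from h import *
import pickle
m,s=pickle.load(open("w6.pkl","rb"))
c=lambda u,v,z: J(ray(m,120+u/1.5,30+v/1.5,z))
for n,u,v,h in [("bar lo",295,412,.046),("bar hi",295,388,.046),("barL",204,400,.046),("barR",386,400,.046),("modTL",258,91,.032),("modTR",331,91,.032),("modBR",331,194,.032),("modBL",260,194,.032),("sockTip",295,217,.030),("nestFL",211,220,.0325),("nestFR",380,221,.0325),("mark",140,61,.018)]: print(n,c(u,v,h))
s=manip.read_state(); print(s["joint_pos"].round(2))
for dy in (1,-1): print(delta([*W(-156,2),.12],[np.pi,0,Y+dy*np.pi/2]))
```

```text
bar lo [-162.7    1.9]
bar hi [-147.7    1.9]
barL [-155.1   53.3]
barR [-155.2  -49.5]
modTL [ 7.6 20.2]
modTR [  7.6 -16.1]
modBR [-42.5 -17.1]
modBL [-42.5  20.2]
sockTip [-54.7   1.8]
nestFL [-56.   46.6]
nestFR [-56.5 -43.5]
mark [23.2 81.4]
[ 0.08  0.31 -0.29  1.85  0.1   1.   -1.69]
(array([-2.408,  0.014,  2.088]), array([ 3.0000e-04, -4.0000e-04, -1.5711e+00]))
(array([-2.408,  0.014,  2.088]), array([-4.0000e-04, -3.0000e-04,  1.5705e+00]))
```

Request:
servo_tool:
  plan: "-2.37 0 0 0 0 1.57;-2.37 0 0 0 0 1.57;-2.37 0 0 0 0 1.57;-2.37 0 0 0 0 1.57;-2.37 0 0 0 0 1.57;-2.37 0 0 0 0 1.57;-2.37 0 0 0 0 1.57;-2.37 0 0 0 0 1.57"
  jaw: -0.3

```text
time_s: 9.03
tool_pos: [0.5046, 0.0478, 0.171]
ee_rot: [3.14, 0.002, -0.872]
wrist_force: [-0.0, 0.1, 0.0]
opening: 0.0555
```

Run:
```python
from h import *
s=manip.read_state(); print(J(s["tool_pos"]),s["tool_pos"],s["ee_rot"],s["joint_pos"].round(2))
print(delta([*W(-155.2,2),.1],[np.pi,0,Y-np.pi/2]))
```

```text
[-155.1    2.6] [0.50458215 0.04776996 0.17101739] [ 3.14000662e+00  1.51056462e-03 -8.71628825e-01] [-0.    0.19 -0.19  1.99  0.04  0.97 -2.66]
(array([0.021, 0.012, 2.841]), array([0.002 , 0.001 , 0.5647]))
```

Joint 7 is turning toward its limit, so I'll take the equivalent grasp the other way round.

Request:
servo_tool:
  plan: "0 0 0 0 0 -1;0 0 0 0 0 -1;0 0 0 0 0 -1;0 0 0 0 0 -1;0 0 0 0 0 -1;0 0 0 0 0 -1;0 0 0 0 0 -1;0 0 0 0 0 -1"

```text
time_s: 9.7
tool_pos: [0.5046, 0.0478, 0.171]
ee_rot: [-3.141, 0.002, 0.141]
wrist_force: [-0.3, 0.5, -0.1]
opening: 0.0554
```

Request:
servo_tool:
  plan: "0 0 0 0 0 -1;0 0 0 0 0 -1;0 0 0 0 0 -1;0 0 0 0 0 -1;0 0 0 0 0 -1;0 0 0 0 0 -1;0 0 0 0 0 -1;0 0 0 0 0 -1"

```text
time_s: 10.37
tool_pos: [0.5046, 0.0478, 0.1711]
ee_rot: [-3.139, -0.0, 1.14]
wrist_force: [0.4, -1.0, -0.1]
opening: 0.0554
```

Run:
```python
from h import *
s=manip.read_state(); print(J(s["tool_pos"]),s["tool_pos"],s["ee_rot"],s["joint_pos"].round(2))
print(delta([*W(-155.2,2),.1],[np.pi,0,Y+np.pi/2]))
```

```text
[-155.     2.6] [0.50463571 0.04781364 0.1710852 ] [-3.13918843e+00 -5.35934319e-05  1.14047723e+00] [ 0.2   0.21 -0.41  1.98  0.1   0.98 -0.69]
(array([-0.025,  0.014,  2.843]), array([-0.0023, -0.0007, -0.5648]))
```

Request:
servo_tool:
  plan: "0 0 0 0 0 -0.565;0 0 0 0 0 -0.565;0 0 0.5 0 0 -0.565;0 0 1.2 0 0 -0.565;0 0 1.9 0 0 -0.565;0 0 2.8 0 0 -0.565;0 0 2.8 0 0 -0.565;0 0 2.8 0 0 -0.565"

```text
time_s: 11.03
tool_pos: [0.5029, 0.0476, 0.1004]
ee_rot: [-3.136, -0.002, 1.699]
wrist_force: [0.3, 0.4, 0.5]
opening: 0.0559
```

Run:
```python
from h import *
s=manip.read_state(); print(J(s["tool_pos"]),s["tool_pos"],s["ee_rot"])
print(delta([*W(-155.2,2),.028],[np.pi,0,Y+np.pi/2]))
```

```text
[-156.7    2.7] [0.50291311 0.04763989 0.10044309] [-3.13649960e+00 -1.51697589e-03  1.69910813e+00]
(array([-0.031,  0.077,  2.897]), array([-0.0051, -0.0015, -0.0062]))
```

Request:
servo_tool:
  plan: "0 0.06 0.8 0 0 -0.006;0 0.06 1.6 0 0 -0.006;0 0.06 2.4 0 0 -0.006;0 0.06 2.9 0 0 -0.006;0 0.06 2.9 0 0 -0.006;0 0.06 2.9 0 0 -0.006;0 0.06 2.9 0 0 -0.006"

```text
time_s: 11.62
tool_pos: [0.507, 0.0481, 0.0313]
ee_rot: [3.139, -0.0, 1.705]
wrist_force: [0.2, -0.8, -0.1]
opening: 0.0556
```

Run:
```python
from h import *
s=manip.read_state(); print(J(s["tool_pos"]),s["tool_pos"],s["ee_rot"],s["wrist_force"])
```

```text
[-152.7    2.6] [0.50697288 0.04807763 0.03133949] [ 3.13924247e+00 -4.34996285e-05  1.70527673e+00] [ 0.22699053 -0.84003573 -0.05859565]
```

Request:
servo_tool:
  plan: "0 -0.08 0.1 0 0 0;0 -0.08 0.1 0 0 0;0 -0.08 0.1 0 0 0;0 -0.08 0.1 0 0 0"

```text
time_s: 11.95
tool_pos: [0.5039, 0.0475, 0.0282]
ee_rot: [3.141, 0.0, 1.705]
wrist_force: [-0.5, -0.6, 0.2]
opening: 0.0554
```

Request:
servo_tool:
  plan: "0 0 0 0 0 0;0 0 0 0 0 0;0 0 0 0 0 0;0 0 0 0 0 0;0 0 0 0 0 0;0 0 0 0 0 0;0 0 0 0 0 0;0 0 0 0 0 0"
  jaw: 1
  force: 60

```text
time_s: 12.62
tool_pos: [0.5048, 0.0477, 0.0281]
ee_rot: [3.139, -0.0, 1.705]
wrist_force: [3.3, 0.7, -0.9]
opening: 0.012
```

Run:
```python
from h import *
s=manip.read_state(); print(J(s["tool_pos"]),s["tool_pos"],s["ee_rot"],(RJ@s["wrist_force"][:2]),s["opening"])
```

```text
[-154.9    2.5] [0.50477251 0.04768183 0.02805321] [ 3.13933530e+00 -1.70755838e-04  1.70535695e+00] [3.32649226 0.23293739] 0.01204523277285166
```

Request:
servo_tool:
  plan: "0 0.04 0 0 0 0;0 0.04 0 0 0 0;0 0.04 0 0 0 0;0 0.04 0 0 0 0"

```text
time_s: 12.95
tool_pos: [0.5052, 0.0477, 0.028]
ee_rot: [3.14, 0.0, 1.705]
wrist_force: [3.6, -1.0, 1.9]
opening: 0.012
```

Run:
```python
from h import *
s=manip.read_state(); print(J(s["tool_pos"]),s["tool_pos"],s["ee_rot"],(RJ@s["wrist_force"][:2]))
```

```text
[-154.5    2.4] [0.50521    0.04770785 0.02803816] [3.14039729e+00 2.91528903e-05 1.70528410e+00] [ 3.45975294 -1.49289292]
```

Request:
servo_tool:
  plan: "0 0.06 0 0 0 0;0 0.06 0 0 0 0;0 0.06 0 0 0 0;0 0.06 0 0 0 0"

```text
time_s: 13.28
tool_pos: [0.5059, 0.0478, 0.028]
ee_rot: [-3.141, 0.0, 1.705]
wrist_force: [1.0, 0.8, 4.9]
opening: 0.012
```

Run:
```python
from h import *
s=manip.read_state(); print(J(s["tool_pos"]),s["tool_pos"],s["ee_rot"],(RJ@s["wrist_force"][:2]))
a=eyes.get_image("top"); cv2.imwrite("pics/top_home.png",a[:,:,::-1]); a=eyes.get_image("scene"); cv2.imwrite("pics/scene_home.png",a[:,:,::-1])
```

```text
[-153.7    2.4] [0.50594961 0.04780759 0.0279809 ] [-3.14117907e+00  2.64177527e-04  1.70533071e+00] [1.10936896 0.64321966]
```

Request:
servo_tool:
  plan: "0 -0.15 0 0 0 0;0 -0.3 0 0 0 0;0 -0.45 0 0 0 0;0 -0.6 0 0 0 0;0 -0.75 0 0 0 0;0 -0.9 0 0 0 0;0 -1.0 0 0 0 0;0 -1.0 0 0 0 0"

```text
time_s: 14.05
tool_pos: [0.4824, 0.0446, 0.028]
ee_rot: [3.138, -0.0, 1.705]
wrist_force: [6.1, 1.1, -1.1]
opening: 0.0121
```

Run:
```python
from h import *
s=manip.read_state(); print(J(s["tool_pos"]),s["tool_pos"],s["ee_rot"],(RJ@s["wrist_force"][:2]))
```

```text
[-177.5    2.4] [0.48237934 0.04460035 0.02801538] [ 3.13802036e+00 -2.90543756e-04  1.70537421e+00] [6.22964927 0.26484839]
```

Request:
servo_tool:
  plan: "0 -0.06 0 0 0 0;0 -0.12 0 0 0 0;0 -0.18 0 0 0 0;0 -0.2 0 0 0 0;0 -0.2 0 0 0 0;0 -0.2 0 0 0 0"

```text
time_s: 14.55
tool_pos: [0.4788, 0.0441, 0.028]
ee_rot: [3.136, -0.001, 1.705]
wrist_force: [8.1, -0.1, -2.6]
opening: 0.0117
```

Run:
```python
from h import *
s=manip.read_state(); print(J(s["tool_pos"]),s["ee_rot"],(RJ@s["wrist_force"][:2]))
```

```text
[-181.1    2.4] [ 3.13571078e+00 -6.81514932e-04  1.70532567e+00] [ 7.99871611 -1.19861978]
```

Request:
servo_tool:
  plan: "0 -0.05 0 0 0 0;0 -0.1 0 0 0 0;0 -0.13 0 0 0 0;0 -0.13 0 0 0 0;0 -0.13 0 0 0 0;0 -0.13 0 0 0 0"

```text
time_s: 15.05
tool_pos: [0.4767, 0.0438, 0.0281]
ee_rot: [3.133, -0.001, 1.705]
wrist_force: [10.6, -0.1, -6.5]
opening: 0.0119
```

Run:
```python
from h import *
s=manip.read_state(); print(J(s["tool_pos"]),s["ee_rot"],(RJ@s["wrist_force"][:2]))
m=eyes.camera_model("top"); a=eyes.get_image("top"); cv2.imwrite("pics/top_p.png",a[:,:,::-1])
b=eyes.get_image("scene"); cv2.imwrite("pics/scene_p.png",b[:,:,::-1])
h=cv2.imread("pics/top_home.png")[:,:,::-1]
f=lambda i,u,v,k:cv2.resize(i[v:v+50,u:u+60],None,fx=k,fy=k,interpolation=cv2.INTER_CUBIC)
print(proj(eyes.camera_model("scene"),[*W(23,85),.018]),proj(m,[*W(23,85),.018]))
u,v=proj(m,[*W(30,70),.018]).astype(int)-[30,25]; us,vs=proj(eyes.camera_model("scene"),[*W(30,70),.018]).astype(int)-[30,25]
cv2.imwrite("pics/cmp.png",np.vstack([np.hstack([f(h,u,v,6),f(a,u,v,6)]),np.hstack([f(cv2.imread("pics/scene_home.png")[:,:,::-1],us,vs,6),f(b,us,vs,6)])])[:,:,::-1]); print(u,v,us,vs)
```

```text
[-183.2    2.4] [ 3.13333362e+00 -1.13003664e-03  1.70531929e+00] [10.52875588 -1.53820446]
[346.02069375 330.23747828] [235.13202233 220.96993031]
211 192 308 302
```

View pics/cmp.png

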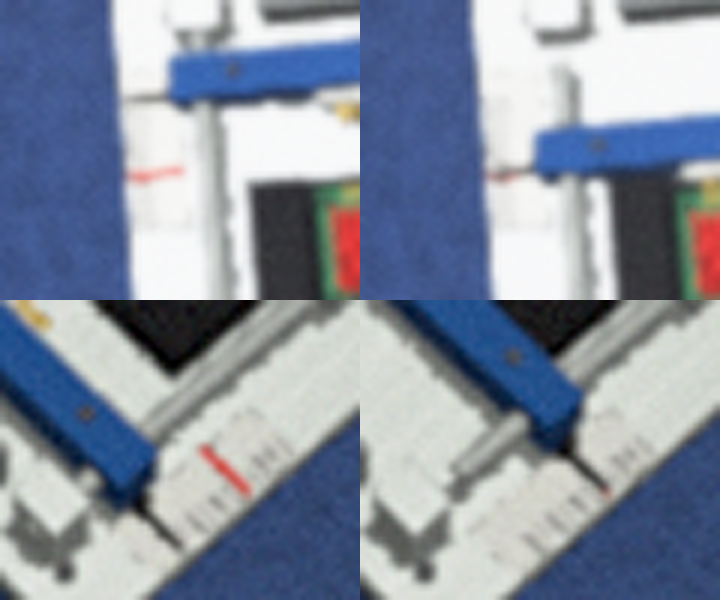

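The comparison shows the pointer on the red mark, or a fraction of a mm short of it. Tool travel (29.1 mm) and force (10.5 N, with about 11.5 expected) both say about 0.7 mm short, so I'll nudge it.

Request:
servo_tool:
  plan: "0 -0.035 0 0 0 0;0 -0.035 0 0 0 0;0 -0.035 0 0 0 0;0 -0.035 0 0 0 0;0 -0.035 0 0 0 0;0 -0.035 0 0 0 0"

```text
time_s: 15.65
tool_pos: [0.4762, 0.0438, 0.0281]
ee_rot: [3.133, -0.001, 1.705]
wrist_force: [11.1, 0.5, -7.1]
opening: 0.012
```

Run:
```python
from h import *
s=manip.read_state(); print(J(s["tool_pos"]),s["ee_rot"],(RJ@s["wrist_force"][:2]),s["wrist_force"])
a=eyes.get_image("top");h=cv2.imread("pics/top_home.png")[:,:,::-1]
s=eyes.get_image("scene")
cv2.imwrite("pics/fin.png",np.vstack([cv2.resize(a[165:305,220:325],None,fx=4,fy=4,interpolation=cv2.INTER_CUBIC)])[:,:,::-1])
def blue(i):
    r=i[:,:,0].astype(int);g=i[:,:,1].astype(int);b=i[:,:,2].astype(int)
    w=(b-r)[180:235,262]; return w
# sub-pixel shift of the blue crosshead between home and now (columns near the +y end)
m=eyes.camera_model("top")
u,v=211,192
H=h[v:v+25,u+26:u+44].astype(np.float32);A=a[v:v+50,u+20:u+50].astype(np.float32)
r=cv2.matchTemplate(cv2.resize(A,None,fx=8,fy=8,interpolation=cv2.INTER_CUBIC),cv2.resize(H[6:18],None,fx=8,fy=8,interpolation=cv2.INTER_CUBIC),cv2.TM_CCOEFF_NORMED)
_,mx,_,l=cv2.minMaxLoc(r); du=l[0]/8-6; dv=l[1]/8-6
p0=ray(m,u+35,v+12,.045);p1=ray(m,u+35+du,v+12+dv,.045); print(mx,du,dv,J(p1)-J(p0))
```

```text
[-183.7    2.4] [ 3.13259138e+00 -1.24417717e-03  1.70534166e+00] [11.07177828 -0.98909325] [11.10441584  0.50450811 -7.12017165]
0.9231297969818115 0.625 12.625 [-29.8   0.7]
```

View pics/fin.png

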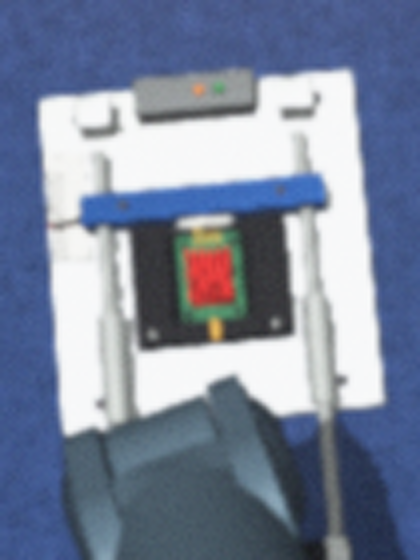

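The pointer covers the red mark. Crosshead travel from the image is 29.8 mm, tool travel about 29.7 mm, and the force is 11.1 N. The module is seated with its socket in the notch, so I'm handing in.

```bash
python3 -c "
from h import *
s=manip.read_state(); print(s['time_s'],J(s['tool_pos']),s['opening']); print(manip.close_job())"
```

```text
15.75 [-183.8    2.4] 0.011857010585650312
the job is handed in; nothing more can be done
None
```

The module is loaded, the slide is held at the mark by its handle, and the job was handed in at 15.75 s of the 58 s allowed.

- **Module:** I picked the red-sink module nearest the base, set it flat in the pocket with its aerial socket in the handle-side notch, and let go. After release it measured about 1.5 mm to +x of the nest point (the allowed window is 0–4 mm) and was centred in y.
- **Slide:** I gripped the bar with 60 N and pulled it out. Crosshead travel from the top camera is 29.8 mm and tool travel about 29.7 mm. The pull force is 11.1 N against about 11.5 N expected at the mark. The last picture shows the pointer covering the red mark.
- **Disagreements:** all three measures put the slide 0.2–0.3 mm short of the mark, not beyond it, which is within my measuring error. The wrist also shows about 7 N in z (world axes) while holding, far below the limits.
- **Bystanders:** no move came near them, but I did not check them again in a final full view.

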